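# Clamp a test cell with the ratchet-limited cap

## Task

Take the loose battery cell that stands on the worktop and stand it upright in the well of the test holder and slide the bridge fully home over it. Then turn the black fluted cap on the bridge clockwise until it is fully screwed down and its ratchet clicks and slips: let it click at least once, but stop by the third click, because more wears the ratchet out. Push gently, do not press the cap down, leave the cap tight, and leave the other things on the worktop where they stand.

Things in the scene. Friction and masses are not known exactly. Their poses are not given: they have to be found in the camera images.
- test_cell: the loose battery cell: an upright cylinder with a yellow and black sleeve, 26 mm diameter, 48 mm tall, 62 g, standing on the worktop among two other small upright things (it is the shortest of the three); origin at the centre of its underside, z up
- holder: test holder, fixed: aluminium base plate 225 x 124 x 12 mm with a steel well block (60 x 64 mm, top z = 36 mm) and two rails at y = +-48 mm (tops z = 24 mm). Origin on the worktop under the well's axis, z up; +x runs along the rails from the well to the end where the bridge waits open (base from x = -46 to +180 mm). Its place and yaw vary
- well (a point): centre of the mouth of the well, on the top of the block, 36 mm above the worktop; round hole of 30 mm diameter with a 3 mm lead-in chamfer, 24 mm deep, flat floor at z = 12 mm; a seated cell stands 24 mm out of it (top at z = 60 mm)
- bridge (a joint): bridge position along the holder's +x (m): 0 = home at a hard stop, cap over the well; starts open at 0.085 to 0.11. Friction about 2.5 N; stays where left. The bridge is an aluminium gantry 54 mm (along x) by 112 mm, plate z = 70 to 80 mm, legs on the rails; it carries the cap and can be pulled along by it
- cap_top (a point): centre of the top of the black fluted cap in the middle of the bridge (moves with it): round, 45 mm diameter, vertical axis, side free to grip from z = 86 mm to the top at z = 122 mm when screwed home, up to 1 mm higher at the start. It floats on a spring of 5 N/mm: pressing it down 3 mm (15 N) damages it
- stem (a point): tip of the steel screw stem under the bridge, below the cap; its height in the holder's frame is 62.5 mm when the cap is screwed fully down, and 0.5 mm higher for each radian short of that
- pin_tip (a point): tip of the small steel tell-tale pin in the centre of the cap's top, 1.6 mm above cap_top at the start; it rises out of the cap by 1 mm per radian of ratchet slip (0.39 mm per click), too little to follow in the measured poses
- black_tube: bystander: slim black tube standing upright, 22 mm diameter, 66 mm tall, origin at the centre of its underside
- ink_pot: bystander: small dark pot with a black lid standing upright, 32 mm diameter, 58 mm tall, origin at the centre of its underside
- parts_dish: bystander: small round steel dish, 71 mm diameter, 17 mm tall, on the worktop beyond the holder, origin at the centre of its underside
- cap_grip (a point): point on the cap's axis at mid grip height, 15 mm below its top. Clockwise from above screws it down: first freely (0.08 N m) for an unknown 0.4 to 1.9 rad, then the screw stops and the torque climbs to 0.3 to 0.4 N m, where the ratchet slips; a click every 0.39 rad, the torque peaking and dropping. Turned back it unscrews. It may be let go and regripped at any angle
Mind the look-alikes: they are no part of the job. What is shaped like the test_cell but purple is not meant.

How it is judged (in metres and radians):
On the way, in this order (a step that is already met when the one before it is completed fails the run):
1. the cell stands upright on the floor of the well (horizontal distance between test_cell and well below 0.004 m and z of test_cell in the frame of holder below 0.0145 m and angle between test_cell's own z axis and vertical below 0.12 rad), for 0.2 s.
2. the bridge is home over the cell (value of joint bridge below 0.0015 m), for 0.2 s.
3. the screw is fully down and the ratchet has clicked at least once (z of stem in the frame of holder below 0.06262 m and z of pin_tip in the frame of cap_top above 0.0019 m), for 0.1 s.
At the end, for the whole second after the job is handed in: Cell upright (0.12 rad) on the well's floor (2.5 mm in height, 4 mm off axis); bridge within 2 mm of home; cap fully screwed down (stem within 0.12 mm of its lowest); ratchet slipped by one to three clicks (pin risen 0.3 to 1.3 mm) (all of step 1 and all of step 3 and value of joint bridge below 0.002 m and z of pin_tip in the frame of cap_top below 0.0029 m); the robot touches nothing.
It fails at once if the ratchet is driven on past its third click (z of pin_tip in the frame of cap_top above 0.0029 m).
It fails at once if the cap is pressed down by more than 3 mm (15 N) (z of cap_top in the frame of holder below 0.119 m).
It fails at once if the cell is forced against the holder with more than 40 N (contact force between test_cell and holder above 40 N).
It fails at once if a bystander (black tube, ink pot or dish) is moved by more than 20 mm (distance of any of black_tube, ink_pot, parts_dish from where it was at the start of the episode above 0.02 m).
It also fails if it takes over 72 s, if anything falls off the work surface, if the arm or the gripper's body presses on something with over 40 N, if the wrist force passes 120 N, or if a joint passes its speed limit or range.

## Robot

A 7-joint arm with a two-finger parallel gripper is mounted at the origin on a cart in front of the work surface, level with it; the furniture and walls round the work are solid. World frame = base frame: x ahead of the robot, y to its left, z up, the work surface at z = 0. Lengths are in mm, angles in rad, forces in N, time in s.
With the tool pointing down it reaches from about 425 to 1025 mm from the base axis. Payload 9.4 kg.
Tool frame: the origin (TCP) lies on the centre line of the jaws, within the pads' length; the fingertips stand bot.tip_extent ahead of it and the grasp point (between the pads) lies 11 mm behind it (bot.tip_extent is the distance from the TCP to the fingertips, in mm); z points along the fingers, y is the line along which they close (so a half turn about z gives the same grasp; the last joint's range is limited). The gripper opens to 93 mm and grips with 3 to 60 N. Pads are 15 mm wide; open, the fingers measure 128 mm over their backs; the gripper's body (75 mm by 188 mm) begins 65 mm behind the grasp point.
Start: joints at [-1.362, 0.599, -0.003, 1.599, 0.002, 0.943, -0.08], TCP at [204.4, 695.59, 226.618] pointing down, gripper open.
Joint ranges: [-2.57, 2.57], [-0.35, 1.97], [-1.29, 1.29], [0.11, 2.56], [-1.05, 4.19], [0.11, 1.86], [-2.63, 2.63]. Speed limits (rad/s): [2.22, 2.22, 3.01, 3.01, 3.14, 3.14, 3.14].

## Interface

Orientations are given as a unit quaternion [x, y, z, w].
In Python, from plant import bot gives the robot as it stands. The module is installed in compiled form; this text tells all that it offers.
- The arm moves only by the tool servo_tool, never from a script. Its argument "motion" is a list that holds one entry, the list of rows, each a list of 7 numbers: the shift along the world's x, y, z in m, then the turn, a rotation vector about the world's x, y, z in degrees, then the closure, from 0 (fully open) to 1 (shut). A call has 1 to 5 rows; each row is the pose to reach, as a shift and turn from the pose commanded when the call began; what a row does not reach only later rows make up. A row lasts 1/10 s, in which the tool goes at most 50 mm and 8.59 degrees, less where a joint would pass 70% of its speed; a pose out of reach is approached as far as the arm can. A call with a gripper value outside its range is refused whole. The fingers move at their own pace and stop on an object; the grip force is fixed at half the most. Time passes only in rows, so rows that repeat a pose let the fingers close. It gives the time, the measured TCP pose, the force, the opening and the grip force at its end, in the units of the state.
- bot.observe(): the state, without advancing time (a new reading comes with each control period).
- bot.camera(name): name is "scene" or "top" or "wrist"; returns (picture, depth): 384x512x3 uint8, red, green, blue; 384x512 float32, mm along the optical axis (not along the pixel's ray), 0 where there is no reading.
- bot.calibration(name): a dict with "fov_y" (degrees; the focal length in pixels is half the picture's height over the tangent of half this angle, whatever the lens; pixels are square), "cx", "cy" (the principal point, pixels), "extrinsics" (4x4, takes a point from world to camera coordinates); the wrist camera has in their place "tool_from_camera" (4x4, takes a point from camera to tool coordinates, whose origin is the TCP and whose axes are the flange's). Camera axes: x right, y up, looking along -z (the intrinsics and any distortion apply to the point x, -y, -z); pixel columns grow to the right and rows downward; lengths in mm; the calibration is good to about 2 mm. A picture is of the moment at which its call begins: read the wrist's pose just before it. calibration takes no time and is no camera call.
- bot.job_done(): hands the job in; it is judged then, once.
Trained networks look in the newest picture that a camera, given by its name, has taken for a name from the list of things; names that differ only in an ending like _2 or _b are one class to them, and where a whole thing is asked for, a point or a joint stands for the part that bears it (a point fixed in the world has none). Each returns a list of dicts, best first, with "score" (0 to 1); they miss things now and then, are a little off and sometimes report something else, mostly with a low value. They report only what shows in the picture. A call takes as long as a camera call. They do not tell look-alikes from the thing itself.
- bot.trace(camera, query): "region" (384x512 bool, what is visible of it) and "position" ([column, row] in pixels, amid what is visible of it).
- bot.tip_of(camera, query): "position" ([column, row] in pixels: a listed point, or the origin of a listed thing).
The state is a dict: "time": time; "q": joint angles; "dq": joint speeds; "effort": joint torques, N m; "position": TCP position; "eef_rot": TCP orientation; "ft_force": force on the tool from outside, world axes, zero at the start; "moment": the same for the moment, N m; "grip_width": opening from 0.0 (shut) to 1.0 (fully open); "finger_force": force on a finger pad.
Only numpy, scipy, OpenCV 4.12 (cv2) and the standard library are available. Lean on these libraries where they do the work, as an engineer would, in place of code of your own. Each camera call takes 0.05 s, during which the arm holds its last target. There are 200 camera calls.

## Working session

There is one attempt and no reset: what is moved stays moved. The work goes in short steps, Python scripts to look and compute and a tool call to move; the robot and the scene stay as the last step left them, time stands still between calls to the robot, and variables do not carry over. Pictures are saved under pics/ and viewed, at most 10 in all, crops included, and the job is handed in when it is done.

Besides the shell and the picture viewer there is one more tool, called after "Request:" in YAML: its name, and indented under it one key for each argument. servo_tool: Moves the arm, as the interface text tells. Its arguments: {"type":"object","properties":{"motion":{"type":"array"}},"required":["motion"]}

```bash
mkdir -p pics; cat > h.py <<'E'
import numpy as np,cv2
from plant import bot
from scipy.spatial.transform import Rotation as R
def cam(n):
    s=bot.observe(); p,d=bot.camera(n); c=bot.calibration(n); 
    if n=='wrist':
        T=np.eye(4);T[:3,:3]=R.from_quat(s['eef_rot']).as_matrix();T[:3,3]=s['position']
        W=T@np.array(c['tool_from_camera'])
    else: W=np.linalg.inv(np.array(c['extrinsics']))
    return p,d,c,W
def ray(c,W,uv):
    f=192/np.tan(np.radians(c['fov_y']/2))
    v=np.array([(uv[0]-c['cx'])/f,-(uv[1]-c['cy'])/f,-1.]); return W[:3,3],W[:3,:3]@v
def atz(c,W,uv,z):
    o,v=ray(c,W,uv); return o+v*(z-o[2])/v[2]
def cloud(d,c,W):
    f=192/np.tan(np.radians(c['fov_y']/2)); r,k=np.indices(d.shape)
    P=np.stack([(k-c['cx'])/f*d,-(r-c['cy'])/f*d,-d],-1); return P@W[:3,:3].T+W[:3,3]
E
python3 - <<'E'
from h import *
o=bot.observe();print(o);print(bot.tip_extent)
ims=[]
for n in ['scene','top','wrist']:
    p,d,c,W=cam(n);print(n,{k:v for k,v in c.items() if 'ex' not in k and 'tool' not in k},W[:3,3].round(),(-W[:3,2]).round(2));ims.append(p)
    C=cloud(d,c,W)
    for q in ['test_cell','holder','cap_top','black_tube','ink_pot','parts_dish']:
        for t in bot.trace(n,q)[:3]:
            m=t['region']&(d>0)
            print(n,q,round(t['score'],2),np.round(t['position']),t['region'].sum(),np.median(C[m],0).round() if m.any() else '', C[m][:,2].max().round() if m.any() else '')
    cv2.imwrite(f'pics/{n}0.png',p[:,:,::-1])
cv2.imwrite('pics/all0.png',cv2.resize(np.hstack(ims[:2])[:,:,::-1],(800,300)))
E
```

```text
{'time': 0.0, 'q': array([-1.36172472,  0.60012251, -0.00252376,  1.60009645,  0.00178477,
        0.94288788, -0.0797914 ]), 'dq': array([ 0.00046198, -0.00028289,  0.0011291 , -0.00167861,  0.00117365,
       -0.00126464, -0.00158737]), 'effort': array([-1.44083319e-04, -7.65061784e+01,  1.49735235e+00, -2.52330744e+01,
       -5.23827842e-02,  1.73312140e-02,  1.69868736e-04]), 'position': array([204.27031714, 695.15371461, 225.77405716]), 'eef_rot': array([ 1.42379262e-01,  9.89811888e-01, -7.55028390e-04, -3.89301595e-05]), 'ft_force': array([-0.04299012,  0.53818715,  0.22083437]), 'moment': array([-0.0262759 , -0.01771114, -0.00435727]), 'finger_force': 0.0, 'grip_width': 0.9972624205402909}
8.0
scene {'fov_y': 51.145559646909504, 'cx': 255.49180895743052, 'cy': 196.59959561234814} [  37. -417.  716.] [ 0.62  0.33 -0.71]
scene test_cell 0.56 [242. 284.] 289 [ 410. -183.   37.] 49.0
scene test_cell 0.49 [334. 283.] 255 [ 492. -346.   37.] 49.0
scene holder 0.92 [198. 214.] 4489 [535.   2.  23.] 125.0
scene cap_top 0.7 [188. 176.] 469 [543.  29. 116.] 125.0
scene cap_top 0.21 [1
[... 294 characters left out ...]
21898035863} [ 384. -114. 1046.] [ 0.21  0.01 -0.98]
top test_cell 0.47 [356. 232.] 137 [ 500. -338.   44.] 50.0
top test_cell 0.44 [283. 267.] 123 [ 418. -177.   45.] 50.0
top holder 0.61 [214. 199.] 4959 [550.  -1.  22.] 127.0
top holder 0.18 [191. 189.] 417 [551.  37. 121.] 127.0
top cap_top 0.58 [188. 192.] 383 [550.  37. 122.] 127.0
top black_tube 0.57 [336. 198.] 124 [ 573. -288.   61.] 68.0
top black_tube 0.24 [210. 202.] 4902 [549.  -1.  22.] 127.0
top ink_pot 0.77 [314. 265.] 174 [ 424. -246.   52.] 62.0
top parts_dish 0.78 [171. 130.] 602 [725. 116.   3.] 21.0
wrist {'fov_y': 63.46115339887152, 'cx': 251.24308799399103, 'cy': 194.86520656069405} [138. 716. 385.] [ 0.24 -0.07 -0.97]
```

View pics/all0.png

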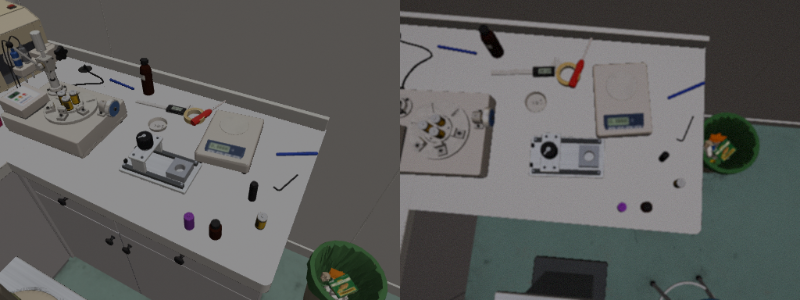

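```bash
python3 - <<'E'
from h import *
for n in ['scene','top']:
    p,d,c,W=cam(n);C=cloud(d,c,W)
    for t in bot.trace(n,'test_cell')[:2]:
        m=t['region']; print(n,t['position'],np.median(p[m],0),np.percentile(p[m],85,axis=0))
        top=m&(C[...,2]>44); print('topc',C[top].mean(0).round(1),top.sum())
    for q,z in [('well',36),('cap_top',122),('holder',0)]:
        for t in bot.tip_of(n,q)[:2]: print(n,q,round(t['score'],2),np.round(t['position']),atz(c,W,t['position'],z).round(1))
    # geometry from height bands
    near=(C[...,0]>380)&(C[...,0]<720)&(C[...,1]>-170)&(C[...,1]<170)
    for lo,hi in [(32,40),(8,15),(8,28),(74,84),(112,135)]:
        m=near&(d>0)&(C[...,2]>lo)&(C[...,2]<hi); P=C[m][:,:2].astype(np.float32)
        if len(P)>20: print(n,lo,hi,len(P),cv2.minAreaRect(P),P.mean(0).round(1))
E
```

```text
scene [332.4, 283.3] [93.  75.5 62.5] [131. 131. 134.]
topc [ 499.6 -345.4   45.8] 104
scene well 0.77 [233. 216.] [556.5 -81.2  36. ]
scene cap_top 0.87 [182. 172.] [552.7  41.6 122. ]
scene holder 0.81 [228. 225.] [551.7 -69.1   0. ]
scene 32 40 616 ((562.2713623046875, -56.72395324707031), (104.77105712890625, 241.54275512695312), 8.237700462341309) [563.1 -69.7]
scene 8 15 1520 ((607.2265014648438, 11.250823974609375), (235.2428741455078, 251.8417510986328), 3.373281478881836) [545.9 -17.1]
scene 8 28 2621 ((573.2415161132812, -14.886749267578125), (386.9338073730469, 230.907958984375), 74.14549255371094) [547.  -23.2]
scene 74 84 551 ((550.7361450195312, 35.723297119140625), (112.75493621826172, 54.423492431640625), 3.7514939308166504) [536.9  28.3]
scene 112 135 268 ((548.8191528320312, 35.36883544921875), (42.64376449584961, 46.87538528442383), 20.05221176147461) [547.3  33.3]
top [283.1, 267.7] [ 89.  35. 115.] [ 99.    63.85 121.  ]
topc [ 418.4 -178.4   46.3] 78
top [359.8, 232.6] [118. 116. 119.] [126. 124. 127.]
topc [ 500.  -339.3   58.7] 81
top well 0.7 [242. 199.] [558.4 -72.9  36. ]
top cap_top 0.66 [188. 189.] [556.3  42.  122. ]
top cap_top 0.49 [242. 197.] [547.9 -74.1 122. ]
top 32 40 600 ((545.9371948242188, -106.70993041992188), (224.5455780029297, 198.50314331054688), 65.99092864990234) [561.4 -70. ]
top 8 15 2038 ((573.7919311523438, -12.717315673828125), (389.8688659667969, 227.32452392578125), 73.72220611572266) [552.1  -6.9]
top 8 28 3094 ((565.0192260742188, -10.003952026367188), (317.167236328125, 308.6983947753906), 89.77442932128906) [554.8  -8.3]
top 74 84 797 ((553.6181030273438, 38.535064697265625), (111.79027557373047, 54.424251556396484), 3.6790428161621094) [549.6  36. ]
top 112 135 361 ((553.6602783203125, 38.52189254760742), (44.385108947753906, 44.886898040771484), 68.3881607055664) [552.6  37.8]
```

The yellow/black cell is at about (500,-342), the right-hand item in both views. The purple one, at scene pixel (242,284), is the look-alike. The well is at about (557,-74), and the bridge waits to its +y side.

```bash
python3 - <<'E'
from h import *
Cs=[]
for n in ['scene','top']:
    p,d,c,W=cam(n);C=cloud(d,c,W);Cs.append(C[d>0])
C=np.vstack(Cs)
for x in range(100,800,100):
    print(x,[(y,int(np.percentile(C[m][:,2],99.5))) for y in range(-400,900,100) if (m:=(abs(C[:,0]-x-50)<50)&(abs(C[:,1]-y-50)<50)).sum()>5])
E
```

```text
100 [(-400, -801), (-300, -801), (-200, -12), (-100, 9), (0, 12), (100, 3), (200, -801), (300, -802), (400, -29), (500, -800)]
200 [(-400, -802), (-300, -801), (-200, -801), (-100, -801), (0, -801), (100, -799), (200, -801), (300, -802), (400, -1), (500, -798)]
300 [(-400, 3), (-300, 3), (-200, 3), (-100, 3), (0, 3), (100, 3), (200, 3), (300, 3), (400, 3), (500, 1)]
400 [(-400, 46), (-300, 59), (-200, 47), (-100, 14), (0, 79), (100, 9), (200, 83), (300, 84), (400, 121), (500, 131), (600, 32)]
500 [(-400, 59), (-300, 66), (-200, 34), (-100, 39), (0, 124), (100, 25), (200, 110), (300, 145), (400, 320), (500, 304), (600, 3), (700, 20)]
600 [(-400, 6), (-300, 64), (-200, 65), (-100, 57), (0, 81), (100, 18), (200, 135), (300, 144), (400, 296), (500, 245), (700, 210), (800, 115)]
700 [(-400, 12), (-300, 58), (-200, 70), (-100, 58), (0, 26), (100, 18), (200, 83), (300, 83), (400, 219), (500, 46), (600, 3), (700, 233), (800, 246)]
```

Request:
servo_tool:
  motion:
    - [[0.02,-0.01,0.04,0,0,0,0],[0.04,-0.03,0.08,0,0,-4,0],[0.06,-0.05,0.12,0,0,-8,0],[0.09,-0.08,0.14,0,0,-14,0],[0.12,-0.12,0.15,0,0,-20,0]]

```text
time: 2.15
position: [324.5, 576.8, 378.9]
eef_rot: [0.313, 0.95, 0.002, 0.0]
ft_force: [0.9, 0.9, -0.0]
grip_width: 1.0
finger_force: 0.0
```

Request:
servo_tool:
  motion:
    - [[0.015,-0.045,0,0,0,-8,0],[0.03,-0.09,0,0,0,-16,0],[0.05,-0.135,0,0,0,-24,0],[0.07,-0.18,0,0,0,-32,0],[0.09,-0.225,0,0,0,-40,0]]

```text
time: 2.65
position: [414.3, 349.4, 376.8]
eef_rot: [0.62, 0.784, 0.0, -0.0]
ft_force: [0.1, -0.1, -0.3]
grip_width: 0.999
finger_force: 0.0
```

Request:
servo_tool:
  motion:
    - [[0.013,-0.048,0,0,0,-5,0],[0.026,-0.096,0,0,0,-10,0],[0.039,-0.144,-0.01,0,0,-10,0],[0.052,-0.192,-0.02,0,0,-10,0],[0.06,-0.24,-0.03,0,0,-10,0]]

```text
time: 3.15
position: [474.1, 110.6, 346.8]
eef_rot: [0.684, 0.729, 0.001, 0.0]
ft_force: [0.2, 0.8, -0.6]
grip_width: 1.0
finger_force: 0.0
```

Request:
servo_tool:
  motion:
    - [[0.006,-0.048,0,0,0,0,0],[0.012,-0.096,-0.01,0,0,0,0],[0.018,-0.144,-0.03,0,0,0,0],[0.018,-0.18,-0.05,0,0,0,0],[0.018,-0.2,-0.08,0,0,0,0]]

```text
time: 3.65
position: [492.1, -91.1, 267.1]
eef_rot: [0.686, 0.728, 0.001, 0.002]
ft_force: [0.3, 0.6, 0.7]
grip_width: 0.997
finger_force: 0.0
```

```bash
cat > look.py <<'E'
from h import *
import sys
def look(name,qs,save=None):
    p,d,c,W=cam('wrist');C=cloud(d,c,W)
    for q,z in qs:
        for t in bot.tip_of('wrist',q)[:2]: print(q,round(t['score'],2),np.round(t['position']),atz(c,W,t['position'],z).round(1))
    if save: cv2.imwrite('pics/'+save,p[:,:,::-1])
    return p,d,c,W,C
E
python3 - <<'E'
from look import *
p,d,c,W,C=look('wrist',[('well',36),('cap_top',122.5),('holder',0)],'w1.png')
for lo,hi in [(33,40),(74,84),(112,130)]:
    m=(d>0)&(C[...,2]>lo)&(C[...,2]<hi)&(abs(C[...,0]-557)<75)&(C[...,1]>-112)&(C[...,1]<100)
    if m.sum()>50:print(lo,m.sum(),cv2.minAreaRect(C[m][:,:2].astype(np.float32)))
print(bot.observe()['q'])
E
```

```text
well 0.59 [301. 159.] [555.4 -73.5  36. ]
cap_top 0.85 [327.  50.] [553.6  37.9 122.5]
holder 0.81 [301. 154.] [559.8 -70.5   0. ]
33 2043 ((577.0887451171875, -72.439208984375), (69.06251525878906, 111.11620330810547), 83.44926452636719)
74 3735 ((552.456298828125, 37.15909957885742), (112.2762680053711, 53.172218322753906), 3.5085275173187256)
112 2182 ((551.6346435546875, 37.1173210144043), (46.5532341003418, 45.858909606933594), 65.1406478881836)
[-0.35341086  0.30722775  0.54426411  2.08309821 -0.21843813  0.80654155
  0.38458551]
```

View pics/w1.png

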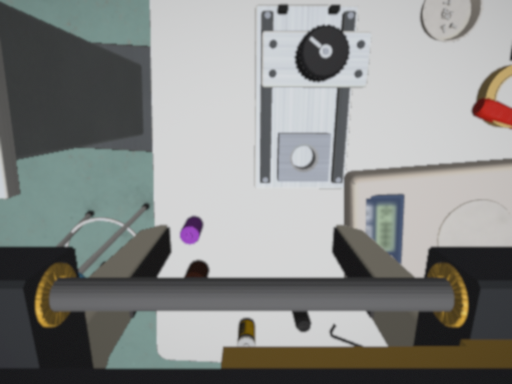

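Request:
servo_tool:
  motion:
    - [[0.002,-0.045,0,0,0,0,0],[0.004,-0.09,-0.015,0,0,0,0],[0.006,-0.135,-0.03,0,0,0,0],[0.008,-0.18,-0.05,0,0,0,0],[0.008,-0.22,-0.07,0,0,0,0]]

```text
time: 4.35
position: [501.7, -308.2, 197.5]
eef_rot: [0.683, 0.73, 0.001, 0.001]
ft_force: [1.2, -0.3, 1.1]
grip_width: 1.002
finger_force: 0.0
```

```bash
python3 - <<'E'
from look import *
p,d,c,W,C=look('wrist',[('test_cell',0),('ink_pot',0),('black_tube',0)],'w2.png')
for t in bot.trace('wrist','test_cell')[:3]:
    m=t['region']&(d>0); top=m&(C[...,2]>45)&(C[...,2]<53)
    print(round(t['score'],2),t['position'],C[top].mean(0).round(1) if top.any() else '',top.sum(),np.median(p[m],0)); 
    if top.sum()>9:
        P=C[top][:,:2].astype(np.float32);print(cv2.minEnclosingCircle(P),P.min(0),P.max(0))
print(bot.observe()['position'])
E
```

```text
test_cell 0.77 [248. 204.] [ 501.3 -342.7    0. ]
test_cell 0.64 [176.  52.] [ 414.8 -180.8    0. ]
ink_pot 0.64 [184. 122.] [ 423.8 -253.1    0. ]
black_tube 0.59 [312. 166.] [ 571.9 -292.9    0. ]
0.65 [248.4, 210.2] [ 500.7 -343.8   46.3] 398 [175.5 176.  177. ]
((500.7031555175781, -344.14984130859375), 12.595478057861328) [ 488.72266 -356.4337 ] [ 513.009  -331.8082]
0.57 [169.8, 44.7] [ 417.  -180.1   46.2] 560 [133.  62. 164.]
((417.5463562011719, -179.9160614013672), 12.798689842224121) [ 404.9212 -192.4823] [ 429.67007 -167.1584 ]
[ 500.76586468 -305.97104922  197.49245052]
```

View pics/w2.png

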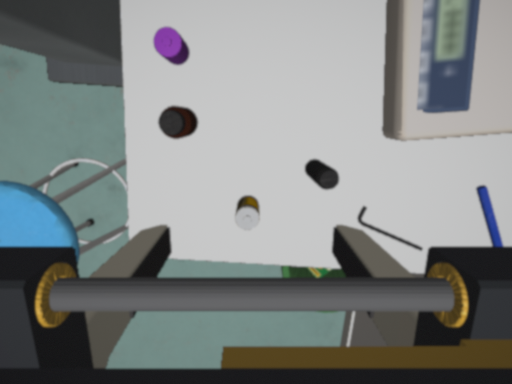

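Request:
servo_tool:
  motion:
    - [[0,-0.02,-0.04,0,0,0,0],[0,-0.035,-0.08,0,0,0,0],[0,-0.035,-0.1,0,0,0,0],[0,-0.035,-0.1,0,0,0,0]]

```text
time: 5.0
position: [500.0, -339.7, 95.3]
eef_rot: [0.683, 0.73, 0.0, -0.002]
ft_force: [0.4, 0.4, 0.5]
grip_width: 1.0
finger_force: 0.0
```

```bash
python3 - <<'E'
from look import *
print([bot.observe()['position'].round(1)])
p,d,c,W,C=look('wrist',[('test_cell',0)])
for t in bot.trace('wrist','test_cell')[:3]:
    m=t['region']&(d>0); top=m&(C[...,2]>45)&(C[...,2]<53)
    if top.sum()>9:
        P=C[top][:,:2].astype(np.float32);print(cv2.minEnclosingCircle(P),P.min(0),P.max(0))
print(bot.observe()['position'],bot.observe()['eef_rot'])
E
```

```text
[array([ 500. , -339.7,   95.3])]
test_cell 0.91 [251. 204.] [ 500.3 -343.9    0. ]
((500.5162048339844, -344.473388671875), 12.738560676574707) [ 488.21036 -357.02695] [ 513.17505 -331.89163]
[ 501.11261415 -341.42781249   98.4002636 ] [6.83600578e-01 7.29855587e-01 5.45513107e-04 8.80046151e-04]
```

Request:
servo_tool:
  motion:
    - [[0,-0.003,-0.03,0,0,0,0],[0,-0.003,-0.06,0,0,0,0],[0,-0.003,-0.06,0,0,0,1],[0,-0.003,-0.06,0,0,0,1],[0,-0.003,-0.06,0,0,0,1]]

```text
time: 5.65
position: [500.7, -345.9, 38.7]
eef_rot: [0.684, 0.729, 0.0, 0.001]
ft_force: [0.0, -0.8, 0.8]
grip_width: 0.793
finger_force: 0.0
```

Request:
servo_tool:
  motion:
    - [[0,0,0,0,0,0,1],[0,0,0,0,0,0,1],[0,0,0,0,0,0,1]]

```text
time: 5.95
position: [499.9, -345.7, 37.3]
eef_rot: [0.684, 0.729, 0.0, 0.0]
ft_force: [0.0, 0.6, -0.1]
grip_width: 0.535
finger_force: 0.0
```

Request:
servo_tool:
  motion:
    - [[0,0,0,0,0,0,1],[0,0,0,0,0,0,1],[0,0,0,0,0,0,1],[0,0,0,0,0,0,1],[0,0,0,0,0,0,1]]

```text
time: 6.45
position: [499.6, -345.6, 36.6]
eef_rot: [0.684, 0.729, -0.0, -0.0]
ft_force: [0.7, -0.4, -0.3]
grip_width: 0.266
finger_force: 29.9
```

Request:
servo_tool:
  motion:
    - [[0,0,0.02,0,0,0,1],[0,0,0.06,0,0,0,1],[0,0,0.1,0,0,0,1]]

```text
time: 6.75
position: [499.0, -345.3, 137.1]
eef_rot: [0.684, 0.729, -0.0, -0.001]
ft_force: [1.0, -0.0, -0.2]
grip_width: 0.27
finger_force: 29.9
```

Request:
servo_tool:
  motion:
    - [[0.012,0.048,0,0,0,0,1],[0.024,0.096,0,0,0,0,1],[0.036,0.144,0,0,0,0,1],[0.048,0.192,0,0,0,0,1],[0.057,0.235,0,0,0,0,1]]

```text
time: 7.25
position: [557.1, -107.9, 136.6]
eef_rot: [0.684, 0.729, 0.0, -0.0]
ft_force: [1.1, 0.6, -0.0]
grip_width: 0.266
finger_force: 29.9
```

Request:
servo_tool:
  motion:
    - [[0,0,0,0,0,0,1],[0,0,0,0,0,0,1]]

```text
time: 7.45
position: [556.8, -109.2, 136.5]
eef_rot: [0.683, 0.73, -0.0, -0.0]
ft_force: [0.8, -1.0, -1.3]
grip_width: 0.271
finger_force: 29.9
```

```bash
python3 - <<'E'
from look import *
s=[]
for i in range(2):
    p,d,c,W,C=look('wrist',[('well',36),('test_cell',99),('cap_top',122.5)],'w3.png'); o=bot.observe();print(o['position'].round(1),o['eef_rot'].round(4))
for lo,hi in [(33,40),(74,84),(112,130),(140,165)]:
    m=(d>0)&(C[...,2]>lo)&(C[...,2]<hi)&(abs(C[...,0]-557)<80)&(C[...,1]>-150)&(C[...,1]<100)
    if m.sum()>50:print(lo,m.sum(),cv2.minAreaRect(C[m][:,:2].astype(np.float32)))
E
```

```text
well 0.75 [253. 153.] [555.8 -71.1  36. ]
test_cell 0.9 [110. 248.] [ 461.8 -134.4   99. ]
test_cell 0.67 [254. 220.] [ 558.8 -107.4   99. ]
cap_top 0.47 [254. 348.] [ 564.2 -187.9  122.5]
[ 556.2 -112.3  136.8] [ 6.853e-01  7.282e-01 -2.000e-04  2.000e-04]
well 0.61 [253. 148.] [555.1 -69.8  36. ]
test_cell 0.92 [109. 243.] [ 460.9 -133.4   99. ]
test_cell 0.91 [253. 220.] [ 557.6 -110.5   99. ]
[ 556.4 -111.6  136.7] [ 6.850e-01  7.285e-01 -0.000e+00  1.000e-04]
33 4808 ((575.9512939453125, -64.43008422851562), (109.68733978271484, 186.89527893066406), 13.09974193572998)
74 4600 ((553.0863037109375, 17.866737365722656), (112.1663589477539, 15.855064392089844), 3.4808244705200195)
112 466 ((555.0328979492188, -46.50971984863281), (35.15143966674805, 123.75184631347656), 1.3270668983459473)
140 3253 ((557.81298828125, -110.73249053955078), (54.59001541137695, 25.838607788085938), 13.316149711608887)
```

View pics/w3.png

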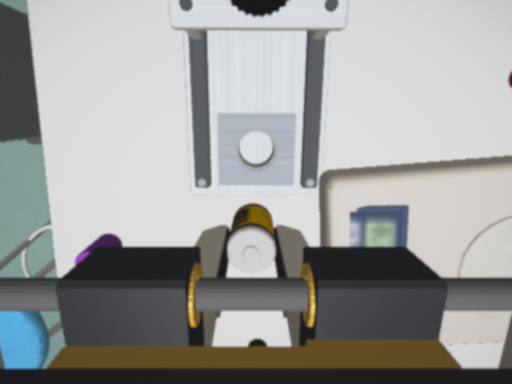

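```bash
cat > fit.py <<'E'
from look import *
def fit():
    p,d,c,W=cam('wrist');C=cloud(d,c,W);o=bot.observe()
    m=(d>0)&(C[...,2]>30)&(C[...,2]<42)&(abs(C[...,0]-556)<40)&(C[...,1]>-115)&(C[...,1]<-30)
    m=cv2.morphologyEx(m.astype(np.uint8),cv2.MORPH_OPEN,np.ones((3,3)))>0
    P=C[m];r=cv2.minAreaRect(P[:,:2].astype(np.float32)); print('block',np.round(r[0],1),np.round(r[1],1),round(r[2],1),'z',np.median(P[:,2]).round(1))
    for t in bot.trace('wrist','test_cell')[:3]:
        if abs(t['position'][0]-253)<40:
            P=C[t['region']&(d>0)];zt=np.percentile(P[:,2],90);P=P[abs(P[:,2]-zt)<4]
            print('cell top z',zt.round(1),cv2.minEnclosingCircle(P[:,:2].astype(np.float32)))
    g=cv2.cvtColor(p,cv2.COLOR_RGB2HSV);ro=p[100:200,205:300]
    for t in bot.tip_of('wrist','well')[:1]: print('well',atz(c,W,t['position'],36).round(1),t['score'])
    print('tcp',o['position'].round(1)); return p,d,c,W,C
if __name__=='__main__': fit();fit()
E
python3 fit.py
```

```text
block [558.3 -70.9] [64.2 60. ] 3.4 z 36.1
cell top z 147.2 ((556.8511962890625, -110.56819915771484), 13.202223777770996)
well [558.  -70.5  36. ] 0.94
tcp [ 556.5 -111.3  136.7]
block [558.3 -71. ] [64.1 60. ] 3.4 z 36.1
cell top z 147.1 ((556.7672729492188, -110.08265686035156), 13.119903564453125)
well [556.1 -68.   36. ] 0.79
tcp [ 556.6 -110.8  136.7]
```

Request:
servo_tool:
  motion:
    - [[0.0015,0,-0.03,0,0,0,1],[0.0015,0,-0.05,0,0,0,1],[0.0015,0,-0.05,0,0,0,1]]

```text
time: 8.45
position: [556.9, -110.2, 84.7]
eef_rot: [0.684, 0.729, -0.001, -0.001]
ft_force: [-0.2, -0.3, 0.4]
grip_width: 0.27
finger_force: 29.9
```

```bash
python3 fit.py
```

```text
block [558.2 -71. ] [64.2 60.2] 3.3 z 36.2
cell top z 95.1 ((557.0565795898438, -109.56350708007812), 13.355876922607422)
well [555.7 -70.8  36. ] 0.97
tcp [ 557.5 -110.5   85.9]
block [558.1 -71. ] [64.3 60.2] 3.5 z 36.1
cell top z 97.7 ((558.7474365234375, -109.8994369506836), 13.706703186035156)
well [556.8 -69.8  36. ] 0.88
tcp [ 558.6 -110.8   87.6]
```

Request:
servo_tool:
  motion:
    - [[0,0.03,0,0,0,0,1],[0,0.039,0,0,0,0,1],[0,0.039,0,0,0,0,1],[0,0.039,-0.008,0,0,0,1],[0,0.039,-0.014,0,0,0,1]]

```text
time: 9.25
position: [558.2, -72.5, 72.3]
eef_rot: [0.685, 0.729, -0.0, 0.0]
ft_force: [-0.4, -0.7, -0.2]
grip_width: 0.268
finger_force: 29.9
```

Request:
servo_tool:
  motion:
    - [[0,0,-0.005,0,0,0,1],[0,0,-0.01,0,0,0,1]]

```text
time: 9.45
position: [557.9, -72.3, 61.9]
eef_rot: [0.685, 0.729, -0.0, -0.0]
ft_force: [0.6, -0.4, -0.8]
grip_width: 0.269
finger_force: 29.9
```

Request:
servo_tool:
  motion:
    - [[0,0,-0.005,0,0,0,1],[0,0,-0.01,0,0,0,1]]

```text
time: 9.65
position: [558.1, -71.8, 52.1]
eef_rot: [0.685, 0.729, -0.0, -0.0]
ft_force: [-0.5, 0.0, -1.3]
grip_width: 0.269
finger_force: 29.9
```

Request:
servo_tool:
  motion:
    - [[0,0,-0.002,0,0,0,1],[0,0,-0.002,0,0,0,1]]

```text
time: 9.85
position: [558.0, -71.6, 50.3]
eef_rot: [0.684, 0.729, -0.0, -0.0]
ft_force: [-0.0, -0.1, -0.5]
grip_width: 0.269
finger_force: 29.9
```

Request:
servo_tool:
  motion:
    - [[0,0,-0.001,0,0,0,1],[0,0,-0.001,0,0,0,1]]

```text
time: 10.05
position: [558.2, -71.5, 49.7]
eef_rot: [0.684, 0.729, 0.0, 0.0]
ft_force: [-0.3, -0.3, -0.7]
grip_width: 0.268
finger_force: 29.9
```

Request:
servo_tool:
  motion:
    - [[0,0,-0.001,0,0,0,1],[0,0,-0.001,0,0,0,1]]

```text
time: 10.25
position: [558.2, -71.5, 48.7]
eef_rot: [0.684, 0.729, 0.0, 0.0]
ft_force: [-0.4, 0.8, 0.0]
grip_width: 0.271
finger_force: 29.9
```

Request:
servo_tool:
  motion:
    - [[0,0,0,0,0,0,0.4],[0,0,0,0,0,0,0.4],[0,0,0,0,0,0,0.4],[0,0,0,0,0,0,0.4],[0,0,0,0,0,0,0.4]]

```text
time: 10.75
position: [558.2, -71.6, 48.7]
eef_rot: [0.684, 0.729, 0.0, 0.0]
ft_force: [-0.5, -0.7, -0.0]
grip_width: 0.593
finger_force: 0.0
```

Request:
servo_tool:
  motion:
    - [[0,0,0.03,0,0,0,0.4],[0,0,0.075,0,0,5,0],[0,0,0.12,0,0,13,0],[0,0,0.14,0,0,21,0],[0,0,0.14,0,0,21,0]]

```text
time: 11.25
position: [559.6, -71.9, 191.8]
eef_rot: [0.539, 0.842, 0.002, 0.002]
ft_force: [1.0, -0.7, -1.1]
grip_width: 0.893
finger_force: 0.0
```

```bash
python3 - <<'E'
from look import *
p,d,c,W,C=look('wrist',[('cap_top',122.5)],'w4.png')
o=bot.observe();print(o['position'].round(1),o['q'].round(2))
# top cam check of the cell
for n,p,d,c,W in [('w',p,d,c,W),('top',)+cam('top'),('scene',)+cam('scene')]:
    C=cloud(d,c,W)
    m=(d>0)&(C[...,2]>53)&(C[...,2]<66)&(abs(C[...,0]-558)<25)&(abs(C[...,1]+71)<25)
    if m.sum()>20:print(n,'celltop',m.sum(),np.median(C[m],0).round(1),cv2.minEnclosingCircle(C[m][:,:2].astype(np.float32)))
    m=(d>0)&(C[...,2]>74)&(C[...,2]<84)&(abs(C[...,0]-557)<75)&(abs(C[...,1]-35)<60)
    if m.sum()>50:print(n,'plate',m.sum(),cv2.minAreaRect(C[m][:,:2].astype(np.float32)))
    m=(d>0)&(C[...,2]>117)&(C[...,2]<130)&(abs(C[...,0]-557)<40)&(abs(C[...,1]-35)<40)
    if m.sum()>50:print(n,'cap',m.sum(),cv2.minEnclosingCircle(C[m][:,:2].astype(np.float32)),np.median(C[m],0))
E
```

```text
[558.  -71.3 188.7] [-0.27  0.48  0.43  2.03 -0.31  0.69  0.78]
w celltop 565 [558.4 -69.8  57.9] ((558.8887329101562, -70.87920379638672), 13.20833683013916)
w plate 5991 ((551.9396362304688, 37.393096923828125), (112.36065673828125, 54.11393356323242), 3.3344497680664062)
w cap 3572 ((551.8836669921875, 37.24679946899414), 23.461050033569336) [551.11492909  37.04133992 122.21046288]
scene celltop 88 [556.2 -72.7  57.3] ((557.384765625, -71.88539123535156), 13.577641487121582)
scene plate 544 ((551.4397583007812, 35.6865348815918), (113.92852020263672, 54.493370056152344), 3.3934051990509033)
scene cap 225 ((550.6448974609375, 36.3065071105957), 22.870346069335938) [548.55032286  34.00787462 121.87655265]
```

View pics/w4.png

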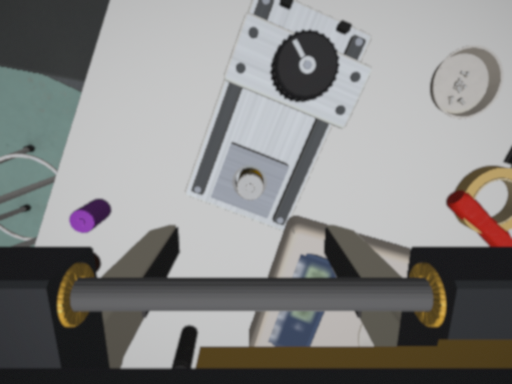

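Request:
servo_tool:
  motion:
    - [[-0.001,0.02,0,0,0,8,0],[-0.003,0.05,0,0,0,16,0],[-0.005,0.08,0,0,0,24,0],[-0.006,0.109,0,0,0,32,0],[-0.006,0.109,0,0,0,40,0]]

```text
time: 11.95
position: [551.2, 42.0, 186.8]
eef_rot: [0.215, 0.977, 0.0, -0.002]
ft_force: [-0.3, -0.5, 0.2]
grip_width: 1.0
finger_force: 0.0
```

Request:
servo_tool:
  motion:
    - [[0,0,0,0,0,8,0],[0,0,-0.01,0,0,16,0],[0,0,-0.04,0,0,20,0],[0,0,-0.04,0,0,20,0]]

```text
time: 12.35
position: [549.7, 37.2, 144.8]
eef_rot: [0.047, 0.999, -0.001, -0.004]
ft_force: [-0.2, -0.8, -0.1]
grip_width: 0.998
finger_force: 0.0
```

```bash
python3 - <<'E'
from look import *
for i in range(2):
    p,d,c,W,C=look('wrist',[('cap_top',122.5)],'w5.png')
    o=bot.observe();print(o['position'].round(1),o['q'].round(2),o['eef_rot'].round(3),o['moment'].round(2))
    m=(d>0)&(C[...,2]>117)&(C[...,2]<130)&(abs(C[...,0]-553)<40)&(abs(C[...,1]-37)<40)
    if m.sum()>50:print('cap',m.sum(),cv2.minEnclosingCircle(C[m][:,:2].astype(np.float32)),np.median(C[m],0))
E
```

```text
cap_top 0.64 [251. 230.] [549.9  37.4 122.5]
[551.3  37.1 147.6] [-0.25  0.5   0.12  2.07 -0.1   0.57  1.41] [ 0.049  0.999 -0.    -0.002] [-0.   -0.03 -0.  ]
cap 3781 ((551.3597412109375, 37.53892135620117), 23.54314422607422) [549.41357042  37.57329316 122.26964855]
cap_top 0.92 [251. 229.] [551.7  36.9 122.5]
cap_top 0.19 [252. 225.] [549.   38.2 122.5]
[552.3  37.4 148.9] [-0.25  0.5   0.12  2.07 -0.1   0.57  1.41] [ 0.048  0.999 -0.    -0.   ] [-0.   -0.01 -0.01]
cap 3714 ((551.48583984375, 37.391075134277344), 23.48326873779297) [549.29668105  37.57361123 122.31857966]
```

Request:
servo_tool:
  motion:
    - [[0,0,-0.03,0,0,0,0],[0,0,-0.052,0,0,0,0],[0,0,-0.052,0,0,0,1],[0,0,-0.052,0,0,0,1],[0,0,-0.052,0,0,0,1]]

```text
time: 13.05
position: [552.9, 37.5, 98.0]
eef_rot: [0.047, 0.999, 0.0, 0.001]
ft_force: [1.0, 0.4, 0.3]
grip_width: 0.791
finger_force: 0.0
```

Request:
servo_tool:
  motion:
    - [[0,0,0,0,0,0,1],[0,0,0,0,0,0,1],[0,0,0,0,0,0,1],[0,0,0,0,0,0,1],[0,0,0,0,0,0,1]]

```text
time: 13.55
position: [552.3, 37.5, 96.9]
eef_rot: [0.047, 0.999, 0.0, 0.0]
ft_force: [-1.1, 0.1, 4.2]
grip_width: 0.481
finger_force: 30.0
```

```bash
python3 -c "
from h import *
o=bot.observe();print({k:np.round(o[k],2) for k in ['position','ft_force','moment','finger_force','grip_width','q']})"
```

```text
{'position': array([552.3 ,  37.46,  96.93]), 'ft_force': array([-1.09,  0.11,  4.2 ]), 'moment': array([0.01, 0.09, 0.02]), 'finger_force': np.float64(30.0), 'grip_width': np.float64(0.48), 'q': array([-0.24,  0.58,  0.09,  2.11, -0.12,  0.46,  1.43])}
```

Request:
servo_tool:
  motion:
    - [[0,0,0.001,0,0,0,1],[0.001,-0.015,0.001,0,0,0,1],[0.002,-0.035,0.001,0,0,0,1],[0.0035,-0.06,0.001,0,0,0,1],[0.005,-0.085,0.001,0,0,0,1]]

```text
time: 14.05
position: [557.1, -47.0, 97.3]
eef_rot: [0.046, 0.999, 0.001, -0.0]
ft_force: [1.3, 3.6, -3.0]
grip_width: 0.479
finger_force: 30.0
```

Request:
servo_tool:
  motion:
    - [[0.0005,-0.008,0,0,0,0,1],[0.001,-0.016,0,0,0,0,1],[0.001,-0.019,0,0,0,0,1],[0.001,-0.02,0,0,0,0,1]]

```text
time: 14.45
position: [558.2, -66.9, 97.5]
eef_rot: [0.047, 0.999, 0.0, -0.0]
ft_force: [2.5, 2.2, -5.4]
grip_width: 0.476
finger_force: 30.0
```

Request:
servo_tool:
  motion:
    - [[0,-0.0015,-0.0005,0,0,0,1],[0,-0.003,-0.0005,0,0,0,1]]

```text
time: 14.65
position: [558.4, -69.7, 97.3]
eef_rot: [0.046, 0.999, 0.0, 0.0]
ft_force: [1.0, 2.4, -2.3]
grip_width: 0.48
finger_force: 30.0
```

Request:
servo_tool:
  motion:
    - [[0,-0.001,0,0,0,0,1],[0,-0.002,0,0,0,0,1]]

```text
time: 14.85
position: [558.4, -71.4, 97.2]
eef_rot: [0.046, 0.999, 0.001, 0.0]
ft_force: [1.4, 8.2, -0.7]
grip_width: 0.476
finger_force: 30.0
```

Request:
servo_tool:
  motion:
    - [[0,-0.001,0,0,0,0,1],[0,-0.001,0,0,0,0,1]]

```text
time: 15.05
position: [558.4, -71.4, 97.2]
eef_rot: [0.046, 0.999, 0.001, 0.0]
ft_force: [2.5, 8.8, -1.2]
grip_width: 0.474
finger_force: 30.0
```

```bash
python3 - <<'E'
from h import *
for n in ['top','scene']:
    p,d,c,W=cam(n);C=cloud(d,c,W)
    m=(d>0)&(C[...,2]>74)&(C[...,2]<84)&(abs(C[...,0]-557)<75)&(abs(C[...,1]+71)<40)
    if m.sum()>50:print(n,'plate',m.sum(),cv2.minAreaRect(C[m][:,:2].astype(np.float32)))
o=bot.observe();print({k:np.round(o[k],2) for k in ['time','position','ft_force','moment','finger_force','grip_width','q']})
E
```

```text
top plate 78 ((521.8389282226562, -93.4791030883789), (11.793600082397461, 33.262046813964844), 85.0766830444336)
scene plate 464 ((557.0934448242188, -71.97528839111328), (113.37409210205078, 53.9591178894043), 3.423769235610962)
{'time': np.float64(15.15), 'position': array([558.43, -71.42,  97.24]), 'ft_force': array([ 1.83,  8.89, -0.66]), 'moment': array([ 2.19, -0.35,  0.  ]), 'finger_force': np.float64(29.99), 'grip_width': np.float64(0.48), 'q': array([-0.02,  0.59,  0.07,  2.08, -0.09,  0.47,  1.59])}
```

```bash
cat > m.py <<'E'
from h import *
o=bot.observe();y=2*np.degrees(np.arctan2(o['eef_rot'][1],o['eef_rot'][0]))-90
print('az',y.round(1),{k:np.round(o[k],3).tolist() for k in ['time','ft_force','moment','position']},'q7',o['q'][6].round(2))
E
python3 m.py
```

```text
az 84.7 {'time': 15.15, 'ft_force': [1.831, 8.89, -0.661], 'moment': [2.188, -0.352, 0.001], 'position': [558.434, -71.417, 97.239]} q7 1.59
```

Request:
servo_tool:
  motion:
    - [[0,0.0005,0,0,0,-6,1],[0,0.0005,0,0,0,-12,1]]

```text
time: 15.35
position: [558.5, -71.5, 97.2]
eef_rot: [0.152, 0.988, 0.001, 0.0]
ft_force: [2.4, 6.9, -2.6]
grip_width: 0.48
finger_force: 30.0
```

```bash
python3 m.py
```

```text
az 72.5 {'time': 15.35, 'ft_force': [2.44, 6.941, -2.643], 'moment': [1.74, -0.422, 0.075], 'position': [558.471, -71.516, 97.202]} q7 1.45
```

Request:
servo_tool:
  motion:
    - [[0,0,0,0,0,-6,1],[0,0,0,0,0,-12,1]]

```text
time: 15.55
position: [558.5, -71.6, 97.2]
eef_rot: [0.255, 0.967, 0.001, 0.0]
ft_force: [1.8, 6.9, -3.0]
grip_width: 0.482
finger_force: 30.0
```

```bash
python3 m.py
```

```text
az 60.5 {'time': 15.55, 'ft_force': [1.823, 6.904, -3.01], 'moment': [1.452, -0.538, 0.093], 'position': [558.454, -71.619, 97.16]} q7 1.32
```

Request:
servo_tool:
  motion:
    - [[0,0,-0.0005,0,0,-6,1],[0,0,-0.0005,0,0,-12,1]]

```text
time: 15.75
position: [558.5, -71.8, 96.9]
eef_rot: [0.355, 0.935, 0.001, -0.0]
ft_force: [1.3, 4.9, -1.2]
grip_width: 0.479
finger_force: 30.0
```

```bash
python3 m.py
```

```text
az 48.5 {'time': 15.75, 'ft_force': [1.274, 4.933, -1.195], 'moment': [1.375, -0.372, 0.039], 'position': [558.452, -71.812, 96.87]} q7 1.18
```

Request:
servo_tool:
  motion:
    - [[0,0,0,0,0,-6,1],[0,0,0,0,0,-12,1]]

```text
time: 15.95
position: [558.4, -71.9, 96.8]
eef_rot: [0.45, 0.893, 0.001, -0.0]
ft_force: [0.7, 4.7, -2.4]
grip_width: 0.476
finger_force: 30.0
```

```bash
python3 m.py
```

```text
az 36.5 {'time': 15.95, 'ft_force': [0.657, 4.718, -2.355], 'moment': [1.173, -0.399, 0.071], 'position': [558.357, -71.944, 96.815]} q7 1.04
```

Request:
servo_tool:
  motion:
    - [[0,0,-0.0003,0,0,-6,1],[0,0,-0.0003,0,0,-12,1]]

```text
time: 16.15
position: [558.1, -72.0, 96.6]
eef_rot: [0.541, 0.841, 0.0, -0.0]
ft_force: [-1.0, 4.6, 1.1]
grip_width: 0.477
finger_force: 30.0
```

```bash
python3 m.py
```

```text
az 24.5 {'time': 16.15, 'ft_force': [-1.013, 4.63, 1.116], 'moment': [1.082, -0.11, 0.517], 'position': [558.074, -71.998, 96.594]} q7 0.9
```

Request:
servo_tool:
  motion:
    - [[0,0,0,0,0,-6,1],[0,0,0,0,0,-12,1]]

```text
time: 16.35
position: [557.6, -71.9, 96.6]
eef_rot: [0.626, 0.78, 0.0, -0.001]
ft_force: [-2.4, 5.4, 2.4]
grip_width: 0.479
finger_force: 30.0
```

```bash
python3 m.py
```

```text
az 12.6 {'time': 16.35, 'ft_force': [-2.377, 5.389, 2.431], 'moment': [1.034, 0.007, 0.932], 'position': [557.629, -71.879, 96.589]} q7 0.76
```

```bash
python3 - <<'E'
from h import *
p,d,c,W=cam('wrist');cv2.imwrite('pics/w6.png',p[:,:,::-1])
a=cv2.imread('pics/w5.png')[170:290,170:330];b=cv2.imread('pics/w6.png')[190:310,170:330]
s=cam('scene')[0][:,:,::-1][170:250,190:297]
f=lambda i:cv2.resize(i,(400,300),interpolation=cv2.INTER_CUBIC)
cv2.imwrite('pics/c6.png',np.vstack([np.hstack([f(a),f(b)]),np.hstack([f(s),f(p[:,:,::-1])])]))
E
python3 m.py
```

```text
az 12.6 {'time': 16.45, 'ft_force': [0.337, 5.729, 3.28], 'moment': [1.402, 0.156, -0.057], 'position': [557.902, -71.785, 96.542]} q7 0.76
```

View pics/c6.png

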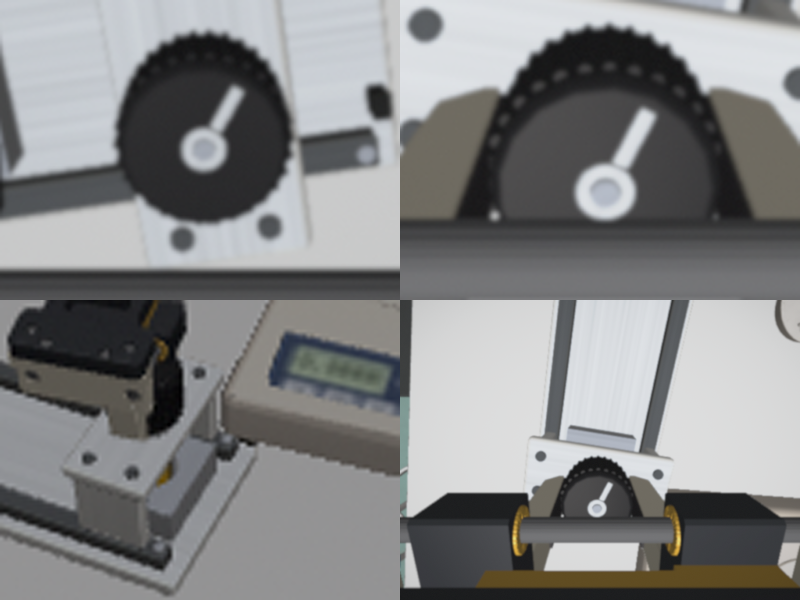

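Request:
servo_tool:
  motion:
    - [[0,0,0.0005,0,0,-4,1]]

```text
time: 16.55
position: [557.8, -71.8, 97.0]
eef_rot: [0.651, 0.759, 0.0, -0.001]
ft_force: [-0.2, 5.9, -0.6]
grip_width: 0.481
finger_force: 30.0
```

```bash
python3 m.py
```

```text
az 8.8 {'time': 16.55, 'ft_force': [-0.152, 5.945, -0.557], 'moment': [1.326, 0.058, 0.142], 'position': [557.841, -71.841, 97.01]} q7 0.72
```

Request:
servo_tool:
  motion:
    - [[0,0,0,0,0,-4,1]]

```text
time: 16.65
position: [557.7, -71.8, 97.0]
eef_rot: [0.677, 0.736, 0.0, -0.001]
ft_force: [-0.6, 6.4, 2.0]
grip_width: 0.481
finger_force: 30.0
```

```bash
python3 m.py
```

```text
az 4.7 {'time': 16.65, 'ft_force': [-0.588, 6.426, 2.003], 'moment': [1.41, 0.178, 0.33], 'position': [557.732, -71.78, 96.986]} q7 0.67
```

Request:
servo_tool:
  motion:
    - [[0,0,0,0,0,-4,1]]

```text
time: 16.75
position: [557.6, -71.7, 96.9]
eef_rot: [0.703, 0.712, 0.0, -0.001]
ft_force: [-1.6, 5.7, 1.5]
grip_width: 0.477
finger_force: 30.0
```

```bash
python3 m.py
```

```text
az 0.7 {'time': 16.75, 'ft_force': [-1.617, 5.68, 1.54], 'moment': [1.414, 0.194, 0.489], 'position': [557.593, -71.662, 96.915]} q7 0.62
```

Request:
servo_tool:
  motion:
    - [[0,0,0,0,0,-4,1]]

```text
time: 16.85
position: [557.5, -71.6, 96.9]
eef_rot: [0.727, 0.687, 0.0, -0.001]
ft_force: [-0.9, 6.1, 2.8]
grip_width: 0.479
finger_force: 30.0
```

```bash
python3 m.py
```

```text
az -3.3 {'time': 16.85, 'ft_force': [-0.948, 6.117, 2.849], 'moment': [1.477, 0.21, 0.568], 'position': [557.503, -71.612, 96.888]} q7 0.58
```

Request:
servo_tool:
  motion:
    - [[0,0,0,0,0,-4,1]]

```text
time: 16.95
position: [557.6, -71.5, 96.9]
eef_rot: [0.75, 0.661, 0.0, -0.001]
ft_force: [9.7, 0.7, -2.5]
grip_width: 0.478
finger_force: 30.0
```

```bash
python3 m.py
```

```text
az -7.2 {'time': 16.95, 'ft_force': [9.726, 0.677, -2.514], 'moment': [-0.035, -2.611, 0.054], 'position': [557.567, -71.52, 96.894]} q7 0.53
```

Request:
servo_tool:
  motion:
    - [[0,0,0,0,0,-4,1]]

```text
time: 17.05
position: [557.7, -71.8, 96.9]
eef_rot: [0.773, 0.634, 0.0, -0.001]
ft_force: [-0.4, 5.5, 1.7]
grip_width: 0.481
finger_force: 30.0
```

```bash
python3 m.py
```

```text
az -11.3 {'time': 17.05, 'ft_force': [-0.44, 5.476, 1.684], 'moment': [1.409, 0.206, 0.161], 'position': [557.747, -71.83, 96.946]} q7 0.48
```

Request:
servo_tool:
  motion:
    - [[0,0,0,0,0,0,0.2],[0,0,0,0,0,0,0.2],[0,0,0,0,0,0,0.2],[0,0,0,0,0,0,0.2]]

```text
time: 17.45
position: [558.1, -73.6, 96.9]
eef_rot: [0.774, 0.634, -0.0, 0.0]
ft_force: [0.3, -0.3, -0.0]
grip_width: 0.768
finger_force: 0.0
```

Request:
servo_tool:
  motion:
    - [[0,0,0.02,0,0,0,0.2],[0,0,0.05,0,0,0,0.2],[0,-0.01,0.09,0,0,0,0.2],[0,-0.03,0.12,0,0,0,0.2],[0,-0.03,0.12,0,0,0,0.2]]

```text
time: 17.95
position: [559.6, -106.6, 220.9]
eef_rot: [0.774, 0.633, 0.002, 0.003]
ft_force: [-0.0, -0.6, -0.2]
grip_width: 0.798
finger_force: 0.0
```

```bash
python3 m.py; python3 - <<'E'
from h import *
p,d,c,W=cam('wrist');C=cloud(d,c,W);cv2.imwrite('pics/w7.png',p[:,:,::-1])
for lo,hi in [(74,84),(117,130)]:
    m=(d>0)&(C[...,2]>lo)&(C[...,2]<hi)&(abs(C[...,0]-557)<75)&(abs(C[...,1]+65)<50)
    if m.sum()>50:P=C[m][:,:2].astype(np.float32);print(m.sum(),cv2.minAreaRect(P),cv2.minEnclosingCircle(P))
p,d,c,W=cam('scene');C=cloud(d,c,W)
m=(d>0)&(C[...,2]>74)&(C[...,2]<84)&(abs(C[...,0]-557)<75)&(abs(C[...,1]+71)<40);print(cv2.minAreaRect(C[m][:,:2].astype(np.float32)))
E
```

```text
az -11.5 {'time': 17.95, 'ft_force': [-0.043, -0.573, -0.237], 'moment': [-0.12, 0.063, 0.032], 'position': [559.599, -106.64, 220.859]} q7 0.38
4147 ((558.358154296875, -70.833984375), (112.11973571777344, 54.12144088745117), 3.196117401123047) ((558.7059936523438, -70.71084594726562), 60.52641296386719)
2252 ((558.3079833984375, -70.79946899414062), (45.69337463378906, 45.7055549621582), 77.57151794433594) ((558.43701171875, -70.86482238769531), 23.32699966430664)
((556.1979370117188, -71.8863754272461), (112.31087493896484, 54.76469802856445), 3.3854970932006836)
```

View pics/w7.png

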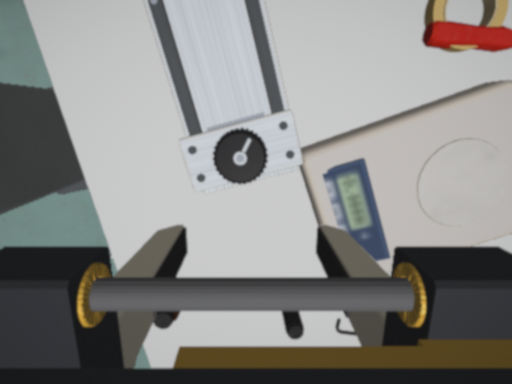

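The bridge plate and cap (pixel 241,157) are centred on the well to within about 0.2 mm, and the gripper is clear. I felt two clicks.

```bash
python3 -c "
from plant import bot
print(bot.job_done())"
```

```text
the job is handed in; nothing more can be done
None
```

I handed the job in at about 18 s of robot time: the cell stands in the well, the bridge is home, and the cap is screwed down with two ratchet clicks felt in the wrist torque; no verdict came back and I couldn't measure the pin's rise itself.

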